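# Complete the set of carbon brushes

### The job

Complete the set of motor carbon brushes in the cardboard tray: of the three loose brushes on the bench, pick the one that is as long as the two already packed and lay it flat in the empty compartment, pointing the same way as its neighbours (either end first). Set it down rather than dropping it, and leave the other two loose brushes where they lie.

Things in the scene. Friction and masses are not known exactly. Their poses are not given: they have to be found in the camera images.
- brush_a_c (a point): Centre (20 mm above its underside) of the right loose brush, as long as the packed ones: a dark grey carbon block 70 mm long, 26 mm wide and 40 mm tall, lying on the bench, with a 12 mm copper band at one end. Axes: x along its length, towards the copper end, y across, z up. About 124 g. It is the middle one of the three lengths.
- empty_place (a point): Middle of the tray's empty compartment, on top of the plain card pad (84 x 66 mm) on its floor, 5 mm above the bench. Fixed cardboard tray, 102 x 242 mm, three compartments in a row, each 94 mm (along x here) by 76 mm, 79 mm apart along y; any one may be the empty one. Walls 3 to 4 mm thick, only 12 mm tall. The other two hold packed 70 mm brushes lying along x. Axes: x along the compartment, z up.
- brush_b_c (a point): Centre (20 mm above its underside) of the loose brush that is too short: a dark grey carbon block 46 mm long, 26 mm wide and 40 mm tall, lying on the bench, with a 12 mm copper band at one end. Axes: x along its length, towards the copper end, y across, z up. About 81 g. Not to be moved.
- brush_c_c (a point): Centre (20 mm above its underside) of the loose brush that is too long (longer than a compartment): a dark grey carbon block 98 mm long, 26 mm wide and 40 mm tall, lying on the bench, with a 12 mm copper band at one end. Axes: x along its length, towards the copper end, y across, z up. About 173 g. Not to be moved.

How it is judged:
By the outcome, as a careful person would: the job done as asked, in the order asked, and still so for the second after the job is handed in, with the robot touching nothing.
It also fails if it takes over 32 s, if anything falls off the work surface, if the arm or the gripper's body presses on something with over 40 N, if the wrist force passes 120 N, or if a joint passes its speed limit or range.

### The arm

A 6-joint arm with a two-finger parallel gripper is mounted at the origin on the work surface. World frame = base frame: x ahead of the robot, y to its left, z up, the work surface at z = 0. Lengths are in m, angles in degrees, forces in N, time in s.
With the tool pointing down it reaches from about 0.25 to 0.725 m from the base axis. Payload 9.7 kg.
Tool frame: the origin (TCP) lies midway between the tips of the shut fingers; the grasp point (between the pads) lies 19 mm behind it (grip_point_offset is the distance from the TCP to the grasp point, in m); y points along the fingers, z is the direction in which the jaws open and shut, and the axes are right-handed (so a half turn about y gives the same grasp; the last joint's range is limited). The gripper opens to 85 mm and grips with 20 to 120 N. Pads are 22 mm wide; open, the fingers measure 114 mm over their backs; the gripper's body (76 mm by 85 mm) begins 54 mm behind the grasp point. The pads swing forward as they close: fully open they stand 13 mm farther back than shut.
Start: joints at [71.62, 4.979, 10.078, 95.1, 0, 90], TCP at [0.173, 0.522, 0.202] pointing down, gripper open.
Joint ranges: [-179.16, 179.16], [-48.56, 103.87], [-65.8, 70.77], [-126.05, 130.52], [-82.76, 87.17], [-180, 180]. Speed limits (degrees/s): [127.2, 127.2, 147.25, 180, 180, 180].

### API

Orientations are given as [roll, pitch, yaw] about the fixed x, y, z axes, in that order (R = Rz(yaw) Ry(pitch) Rx(roll)).
In Python, from workcell import get_obs, camera, job_done, grip_point_offset gives the robot as it stands.
- The arm moves only by the tool move_arm, never from a script. Its argument "deltas" is a list that holds one entry, the list of rows, each a list of 4 numbers: the shift along the tool's x, y, z in m, then the turn about the tool's y in degrees. A call has 1 to 5 rows; each row is the pose to reach, as a shift and turn from the pose commanded when the call began, along the tool's axes at that moment; what a row does not reach only later rows make up. A row lasts 1/10 s, in which the tool goes at most 50 mm and 8.59 degrees, less where a joint would pass 70% of its speed; a pose out of reach is approached as far as the arm can. A call with a gripper value outside its range is refused whole. "claw" is the finger opening in m, from 0 to 0.0854, set as the call begins (left out, the last holds). The fingers move at their own pace and stop on an object; "newtons" is the grip in N (left out, the last holds). Time passes only in rows, so rows that repeat a pose let the fingers close. It gives the time, the measured TCP pose, the force and the opening at its end, in the units of the state.
- get_obs(): the state, without advancing time (a new reading comes with each control period).
- camera(name): name is "scene" or "top"; returns a dict with "color" (384x512x3 uint8, blue, green, red), "range_z" (384x512 float32, m along the optical axis (not along the pixel's ray), 0 where there is no reading), "fx", "fy", "cx", "cy" (pixels), "k1" (the pictures are not rectified: a ray, as slopes to the right and down, at radius r is drawn at 1 + k1 r^2 times it, then the intrinsics apply), "T" (4x4, takes a point from camera to world coordinates). Camera axes: x right, y down, z forward; pixel columns grow to the right and rows downward; lengths in m; the calibration is good to about 2 mm. A picture is of the moment at which its call begins.
- job_done(): hands the job in, once; it reports no verdict.
The state is a dict: "time": time; "q": joint angles; "qd": joint speeds; "joint_efforts": joint torques, N m; "ee_pos": TCP position; "tcp_rot": TCP orientation; "wrist_force": force on the tool from outside, world axes, zero at the start; "torque": the same for the moment, N m; "opening": finger opening in m.
Only numpy, scipy, OpenCV 4.12 (cv2) and the standard library are available. Lean on these libraries where they do the work, as an engineer would, in place of code of your own. Each camera call takes 0.05 s, during which the arm holds its last target. There are 200 camera calls.

## Working session

There is one attempt and no reset: what is moved stays moved. The work goes in short steps, Python scripts to look and compute and a tool call to move; the robot and the scene stay as the last step left them, time stands still between calls to the robot, and variables do not carry over. Pictures are saved under pics/ and viewed, about 8 in all and at most 12, crops included, and the job is handed in when it is done.

Besides the shell and the picture viewer there is one more tool, called as a command line: name --argument value ..., lists and objects as JSON in quotes. move_arm: Moves the arm, as the interface text tells. Its arguments: {"type":"object","properties":{"deltas":{"type":"array"},"claw":{"type":"number"},"newtons":{"type":"number"}},"required":["deltas"]}

```bash
mkdir -p pics; python3 - <<'E'
from workcell import *
import cv2, numpy as np
print(get_obs(), grip_point_offset)
for n in("scene","top"):
    c=camera(n); cv2.imwrite(f"pics/{n}0.png",c["color"]); np.savez(f"{n}0.npz",**c)
    print(n,c["fx"],c["fy"],c["cx"],c["cy"],c["k1"],c["T"].round(4).tolist())
E
```

```text
{'time': 0.0, 'q': array([7.16181432e+01, 5.00899999e+00, 1.00330394e+01, 9.50985120e+01,
       2.75146496e-04, 9.00004193e+01]), 'qd': array([-0.04155034, -0.05491131, -0.05696354, -0.005063  , -0.07814184,
       -0.00769192]), 'joint_efforts': array([ 6.66640655e-03, -5.20379841e+01,  4.64809191e+01,  1.59712415e-02,
        2.78131056e-04,  4.34107321e-06]), 'ee_pos': array([0.17335503, 0.5216807 , 0.20169057]), 'tcp_rot': array([-9.00744726e+01,  2.74601318e-04, -1.83822764e+01]), 'wrist_force': array([ 0.23194592,  0.45297122, -0.22666048]), 'torque': array([-0.02972849, -0.01220838, -0.00675017]), 'opening': 0.08562808500418402} 0.0187
scene 494.24046441031 494.24046441031 255.3208279058971 198.66723977193672 -0.14786724385698083 [[0.7555, 0.5605, -0.3393, 0.9086], [0.6551, -0.6519, 0.3818, -0.4046], [-0.0072, -0.5107, -0.8597, 0.9482], [0.0, 0.0, 0.0, 1.0]]
top 417.27583386412675 417.27583386412675 255.04905125663728 195.04186540074167 -0.14689477047026842 [[-0.0178, -0.9957, 0.0911, 0.4876], [-0.9992, 0.0145, -0.037, 0.017], [0.0355, -0.0917, -0.9952, 0.9329], [0.0, 0.0, 0.0, 1.0]]
```

View pics/top0.png

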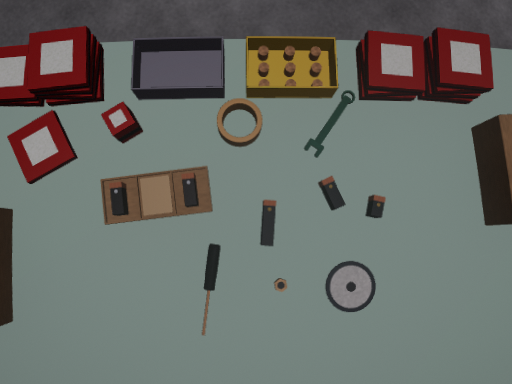

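View pics/scene0.png

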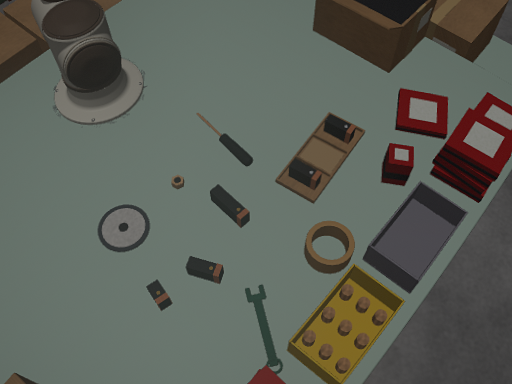

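The top view shows the tray at about (157,195), with its middle compartment (156,195) empty. The loose brushes are at (268,222) long, (332,193) middle and (376,206) short. The scene view agrees: tray (320,155), middle brush (205,270). Next I measure them.

```bash
cat > h.py <<'E'
import numpy as np, cv2
def K(c): return np.array([[c["fx"],0,c["cx"]],[0,c["fy"],c["cy"]],[0,0,1]],float)
def rays(c,px):
    # forward model: drawn = (1+k1 r^2) * slope
    d=(np.asarray(px,float).reshape(-1,2)-[c["cx"],c["cy"]])/c["fx"]; s=d.copy()
    for _ in range(30): s=d/(1+c["k1"]*(s**2).sum(1,keepdims=True))
    return np.c_[s,np.ones(len(s))]
def onplane(c,px,z):
    r=rays(c,px)@c["T"][:3,:3].T; o=c["T"][:3,3]
    return o+r*((z-o[2])/r[:,2])[:,None]
def cloud(c):
    h,w=c["range_z"].shape; u,v=np.meshgrid(np.arange(w),np.arange(h))
    r=rays(c,np.c_[u.ravel(),v.ravel()])*np.asarray(c["range_z"]).reshape(-1,1)
    return (r@c["T"][:3,:3].T+c["T"][:3,3]).reshape(h,w,3)
def proj(c,p):
    q=(np.atleast_2d(p)-c["T"][:3,3])@c["T"][:3,:3]; s=q[:,:2]/q[:,2:]
    return s*(1+c["k1"]*(s**2).sum(1,keepdims=True))*c["fx"]+[c["cx"],c["cy"]]
E
python3 - <<'E'
from h import *
for n,seeds in (("top",dict(long=(268,222),a=(332,193),short=(376,206),p1=(118,198),p2=(190,190))),("scene",dict(long=(230,205),a=(205,270),short=(159,294),p1=(305,173),p2=(339,128)))):
    c=dict(np.load(n+"0.npz")); P=cloud(c); z=P[...,2]
    print(n,"bench z",np.median(z[(c["range_z"]>0)&(abs(z)<.03)]).round(4),"start tcp px",proj(c,[.173,.522,.202]).round())
    for k,(u,v) in seeds.items():
        m=np.zeros(z.shape,bool); s=np.s_[v-32:v+32,u-32:u+32]
        m[s]=(z[s]>.030)&(z[s]<.06)
        _,l=cv2.connectedComponents(m.astype(np.uint8)); m=l==l[v,u]
        X=P[m]; top=np.median(X[:,2]); 
        col=c["color"][m].astype(int); cu=col[:,2]-col[:,0]>25
        r=cv2.minAreaRect(X[:,:2].astype(np.float32)*1000)
        d=X[cu][:,:2].mean(0)-X[:,:2].mean(0) if cu.any() else np.zeros(2)
        print(k,"n",m.sum(),"top",top.round(4),"rect",np.round(r[0],1),np.round(r[1],1),round(r[2],1),"cu dir",np.degrees(np.arctan2(d[1],d[0])).round(1),cu.sum())
c=dict(np.load("top0.npz"))
hsv=cv2.cvtColor(c["color"],cv2.COLOR_BGR2HSV); P=cloud(c)
print("hsv wall/pad",hsv[173,156],hsv[195,156],hsv[195,106])
m=cv2.inRange(hsv,(0,60,40),(25,255,255)); m[:, :95]=0; m[:,220:]=0; m[:160]=0; m[235:]=0
k=max(cv2.findContours(m,0,2)[0],key=cv2.contourArea)
w=onplane(c,k.reshape(-1,2),.012)[:,:2].astype(np.float32)*1000
print("tray",cv2.minAreaRect(w)); 
E
```

```text
top bench z 0.0009 start tcp px [[-23. 401.]]
long n 550 top 0.0407 rect [510. -44.] [26.2 96.1] 85.0 cu dir -3.6 75
a n 399 top 0.0405 rect [ 573.2 -185.4] [68.2 27.3] 24.4 cu dir 21.3 72
short n 272 top 0.0406 rect [ 541.6 -284.6] [28.5 44.6] 76.8 cu dir -16.9 69
p1 n 452 top 0.0435 rect [567.2 282.6] [69.  28.9] 6.2 cu dir 10.4 74
p2 n 420 top 0.0436 rect [583.5 125.3] [70.4 26.9] 6.5 cu dir 6.9 69
scene bench z 0.0005 start tcp px [[277. -44.]]
long n 563 top 0.04 rect [512.  -42.8] [28.4 98.5] 86.2 cu dir -4.3 71
a n 496 top 0.0395 rect [ 573.9 -185.9] [70.9 27.6] 23.4 cu dir 27.4 87
short n 332 top 0.0401 rect [ 542.4 -284.1] [27.  48.5] 76.4 cu dir -12.8 89
p1 n 413 top 0.0427 rect [585.2 126.2] [70.9 29.9] 6.9 cu dir 9.2 75
p2 n 370 top 0.042 rect [567.8 281.7] [72.1 32.8] 5.4 cu dir 6.9 66
hsv wall/pad [ 14 113  90] [ 15  91 138] [ 13 112 109]
tray ((575.8201293945312, 204.3540802001953), (101.90897369384766, 241.3268585205078), 6.243872165679932)
```

Both views agree: brush a is at (573.5, -185.6) mm with yaw 24°, and the empty place is at (575.8, 204.2) mm with yaw 6.2°. That place matches the midpoint of the packed brushes, and the sizes and heights check out. I'll start the approach.

move_arm --deltas '[[[0.03,0.003,-0.027,0],[0.065,0.008,-0.059,0],[0.1,0.012,-0.09,0],[0.135,0.016,-0.122,0],[0.17,0.02,-0.154,0]]]' --claw 0.06 --newtons 40

```text
time: 0.6
ee_pos: [0.2865, 0.3205, 0.1819]
tcp_rot: [-90.0, 0.0, -18.3]
wrist_force: [0.5, 0.2, 0.9]
opening: 0.0605
```

move_arm --deltas '[[[0.035,0.004,-0.032,0],[0.07,0.008,-0.064,0],[0.105,0.012,-0.096,0],[0.14,0.016,-0.128,0],[0.175,0.02,-0.16,0]]]'

```text
time: 1.1
ee_pos: [0.4022, 0.1132, 0.1622]
tcp_rot: [-90.0, -0.0, -18.4]
wrist_force: [1.2, 1.6, -0.1]
opening: 0.06
```

move_arm --deltas '[[[0.035,0.004,-0.032,0],[0.07,0.008,-0.064,0],[0.105,0.012,-0.096,0],[0.14,0.016,-0.128,0],[0.175,0.02,-0.16,0]]]'

```text
time: 1.6
ee_pos: [0.5179, -0.0939, 0.142]
tcp_rot: [-90.0, 0.0, -18.4]
wrist_force: [-0.5, 1.3, 0.3]
opening: 0.0601
```

move_arm --deltas '[[[0.02,0.008,-0.017,-8.5],[0.041,0.016,-0.035,-17],[0.061,0.024,-0.052,-25.5],[0.0817,0.032,-0.0695,-34],[0.0817,0.032,-0.0695,-42.4]]]'

```text
time: 2.1
ee_pos: [0.5732, -0.1858, 0.1078]
tcp_rot: [-89.9, 0.1, 24.2]
wrist_force: [-0.8, 1.0, -0.1]
opening: 0.0603
```

move_arm --deltas '[[[0,0,0,0],[0,0,0,0]]]'

```text
time: 2.3
ee_pos: [0.5728, -0.1834, 0.1102]
tcp_rot: [-90.0, 0.0, 23.8]
wrist_force: [0.2, 0.3, 1.4]
opening: 0.0599
```

```bash
python3 - <<'E'
from workcell import *
import cv2,numpy as np
o=get_obs(); print(o["ee_pos"],o["tcp_rot"],o["q"].round(1))
a,b=camera("scene")["color"],camera("top")["color"]
cv2.imwrite("pics/hover.png",cv2.resize(np.hstack([a[180:340,100:300],b[110:270,250:450]]),None,fx=2,fy=2))
E
```

```text
[ 0.57284337 -0.18336924  0.11022642] [-8.99783907e+01  2.11444468e-02  2.37731351e+01] [-17.8  11.2   6.8  85.6   0.  -41.5]
```

View pics/hover.png

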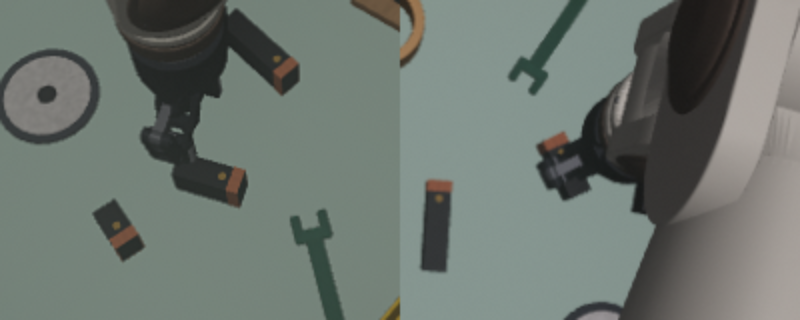

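The picture shows the gripper above the middle brush (about (210,180) in the left crop), with the jaws across its width. The others haven't moved. Descending now.

move_arm --deltas '[[[0,0.025,-0.001,0],[0,0.055,-0.001,0],[0,0.08,-0.001,0],[0,0.095,-0.001,0],[0,0.1,-0.001,0]]]'

```text
time: 2.9
ee_pos: [0.5727, -0.1839, 0.0091]
tcp_rot: [-89.9, 0.1, 24.0]
wrist_force: [0.7, -0.4, 0.7]
opening: 0.0603
```

move_arm --deltas '[[[0,0,0,0],[0,0,0,0],[0,0,0,0],[0,0,0,0],[0,0,0,0]]]' --claw 0.02 --newtons 30

```text
time: 3.4
ee_pos: [0.574, -0.1847, 0.0113]
tcp_rot: [-90.1, -0.1, 24.0]
wrist_force: [0.9, 0.7, 3.7]
opening: 0.02
```

move_arm --deltas '[[[0,0,0,0],[0,0,0,0],[0,0,0,0]]]'

```text
time: 3.7
ee_pos: [0.574, -0.1847, 0.0113]
tcp_rot: [-90.1, -0.1, 24.0]
wrist_force: [-0.4, -0.5, 6.7]
opening: 0.0198
```

An opening of 19.8 mm is less than the brush's 26 mm width, and there is an upward force of 6.7 N. I'll look before lifting.

```bash
python3 - <<'E'
from workcell import *
import cv2,numpy as np
o=get_obs(); print(o["ee_pos"],o["tcp_rot"],o["wrist_force"],o["torque"],o["opening"])
a,b=camera("scene"),camera("top")
np.savez("s1.npz",**a);np.savez("t1.npz",**b)
a,b=a["color"],b["color"]
x=np.hstack([a[220:320,140:260],b[150:250,290:410]])
cv2.imwrite("pics/grip.png",cv2.convertScaleAbs(cv2.resize(x,None,fx=3.3,fy=3.3,interpolation=2),alpha=1.6))
E
```

```text
[ 0.57400452 -0.18466673  0.01127656] [-9.00586450e+01 -6.34142766e-02  2.40169920e+01] [-0.44295867 -0.46179281  6.66602306] [0.0122097  0.01082103 0.03941394] 0.019786200858221747
```

View pics/grip.png

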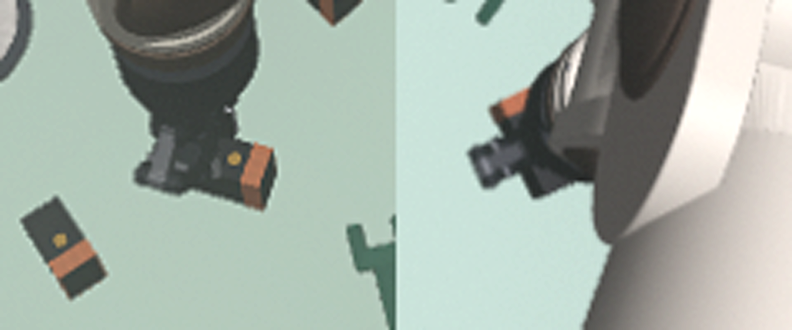

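The fingers appear to straddle the brush, and the reading equals the commanded value. So the linkage may have stopped at the command rather than being squeezed against the brush. I'll close fully and see what it reads.

move_arm --deltas '[[[0,-0.001,0,0],[0,-0.002,0,0],[0,-0.002,0,0],[0,-0.002,0,0],[0,-0.002,0,0]]]' --claw 0.0 --newtons 40

```text
time: 4.3
ee_pos: [0.5749, -0.1862, 0.0148]
tcp_rot: [-90.3, -0.1, 24.0]
wrist_force: [0.1, -5.9, 12.6]
opening: 0.0002
```

move_arm --deltas '[[[0,0,0,0],[0,0,0,0],[0,0,0,0]]]'

```text
time: 4.6
ee_pos: [0.5749, -0.1862, 0.0148]
tcp_rot: [-90.3, -0.1, 24.0]
wrist_force: [0.6, -6.6, 12.2]
opening: -0.0004
```

The fingers shut completely while something pushes up with 12 N, so the brush is not between the pads. I'll raise straight up and re-measure.

move_arm --deltas '[[[0,-0.01,0,0],[0,-0.03,0,0],[0,-0.06,0,0],[0,-0.09,0,0],[0,-0.1,0,0]]]'

```text
time: 5.1
ee_pos: [0.5744, -0.1846, 0.1158]
tcp_rot: [-90.1, -0.2, 24.0]
wrist_force: [-0.1, -1.3, 0.7]
opening: -0.0001
```

```bash
python3 - <<'E'
from workcell import *
from h import *
o=get_obs(); print(o["ee_pos"],o["tcp_rot"],o["wrist_force"],o["opening"])
a,b=camera("scene"),camera("top")
np.savez("s2.npz",**a);np.savez("t2.npz",**b)
tip=o["ee_pos"]; R=cv2.Rodrigues
for n,c in(("scene",a),("top",b)):
    print(n,proj(c,[tip,tip+[0,0,.05],[.5735,-.1856,.04]]).round(1).tolist())
    P=cloud(c); p=proj(c,[.5735,-.1856,.04])[0].astype(int)
    z=P[...,2]; s=np.s_[p[1]-40:p[1]+40,p[0]-40:p[0]+40]
    m=np.zeros(z.shape,np.uint8); m[s]=(z[s]>.028)&(z[s]<.05)
    num,l,st,_=cv2.connectedComponentsWithStats(m)
    for i in range(1,num):
        if st[i,4]>80:
            X=P[l==i]; print(" ",st[i].tolist(),np.median(X[:,2]).round(4),cv2.minAreaRect(X[:,:2].astype(np.float32)*1000))
x=np.hstack([a["color"][180:320,120:260],b["color"][130:270,280:420]])
cv2.imwrite("pics/up.png",cv2.convertScaleAbs(cv2.resize(x,None,fx=2.8,fy=2.8,interpolation=2),alpha=1.6))
E
```

```text
[ 0.57441611 -0.18464805  0.11582162] [-90.13106508  -0.16396921  24.02720205] [-0.14078596 -1.29609836  0.73342848] -5.118699997228456e-05
scene [[200.1, 249.6], [197.1, 237.7], [203.4, 265.7]]
  [185, 256, 38, 23, 512] 0.0396 ((574.2147827148438, -186.13406372070312), (70.7578125, 28.308835983276367), 24.444576263427734)
top [[340.6, 187.8], [346.9, 184.9], [332.8, 192.0]]
  [320, 176, 15, 13, 117] 0.0407 ((595.289306640625, -175.34054565429688), (19.554874420166016, 27.759967803955078), 24.725156784057617)
  [331, 197, 14, 12, 98] 0.0402 ((549.5435791015625, -195.9387664794922), (17.546161651611328, 26.192182540893555), 28.241687774658203)
```

View pics/up.png

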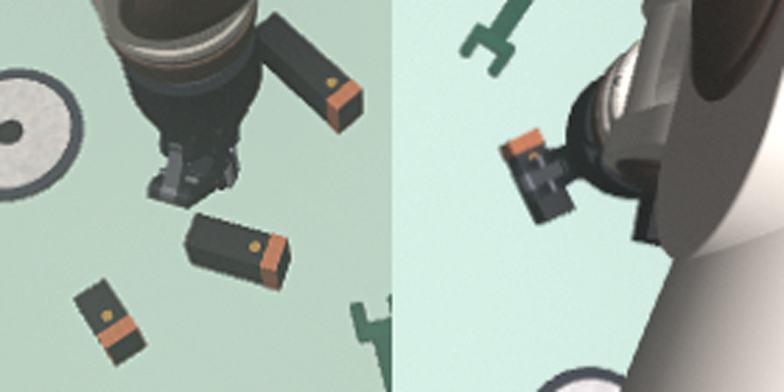

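Brush a has not moved: (574.2, -186.1), yaw 24.4°, still flat. So the fingers closed on top of it and the true tip seems higher than reported. I'll check the gripper's real position in the stored depth images.

```bash
python3 - <<'E'
from h import *
tip=np.array([.5744,-.1846,.1158]); yaw=np.radians(24)
ex=np.array([np.cos(yaw),np.sin(yaw)]); ez=np.array([-ex[1],ex[0]])
for n in("s2","t2"):
    c=dict(np.load(n+".npz")); P=cloud(c); d=P[...,:2]-tip[:2]
    m=(np.hypot(d[...,0],d[...,1])<.08)&(P[...,2]>.06)&(P[...,2]<.26)&(c["range_z"]>0)
    X=P[m]; d=X[:,:2]-tip[:2]; z=X[:,2]-tip[2]; a=d@ex; b=d@ez
    print(n,len(X),"min z rel",z.min().round(4))
    for lo in np.arange(-.05,.12,.01):
        k=(z>=lo)&(z<lo+.01)
        if k.sum()>3: print(f"  z {lo:.2f} n {k.sum()} along x {a[k].min()*1e3:.0f}..{a[k].max()*1e3:.0f}  jaw {b[k].min()*1e3:.0f}..{b[k].max()*1e3:.0f}")
c=dict(np.load("s2.npz")); 
g=np.clip((c["range_z"][215:275,160:240]-.75)/.3*255,0,255).astype(np.uint8)
x=cv2.convertScaleAbs(c["color"][215:275,160:240],alpha=2.5)
cv2.imwrite("pics/grip2.png",cv2.resize(np.hstack([x,cv2.applyColorMap(g,2)]),None,fx=5,fy=5,interpolation=0))
E
```

```text
s2 646 min z rel 0.0322
  z 0.03 n 17 along x 6..11  jaw -11..8
  z 0.04 n 20 along x 6..11  jaw -14..6
  z 0.05 n 19 along x 6..11  jaw -13..8
  z 0.06 n 12 along x 7..12  jaw -11..6
  z 0.07 n 36 along x 6..14  jaw -32..28
  z 0.08 n 77 along x -6..12  jaw -38..9
  z 0.09 n 49 along x 5..17  jaw -46..14
  z 0.10 n 45 along x 3..17  jaw -54..9
  z 0.11 n 92 along x -14..17  jaw -62..63
t2 262 min z rel 0.0821
  z 0.08 n 7 along x -15..12  jaw 24..30
  z 0.09 n 10 along x -13..10  jaw 30..35
  z 0.10 n 14 along x -13..10  jaw 35..48
  z 0.11 n 58 along x -15..11  jaw 41..62
```

View pics/grip2.png

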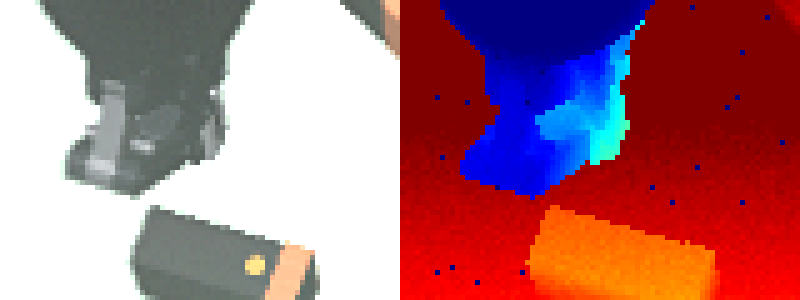

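The shut fingertips are about 30 mm above the reported TCP in the depth image. The contact on the brush top gives about 26 mm. So the reported z is too low by some 27 mm, while the horizontal position is right to about 2 mm. I'll open, then go down to a reported z of about -0.018, watching the force.

move_arm --deltas '[[[0,0,0,0],[0,0.01,0,0],[0,0.04,0,0],[0,0.08,0,0],[0,0.1,0,0]]]' --claw 0.06

```text
time: 5.7
ee_pos: [0.5708, -0.1836, 0.0067]
tcp_rot: [-89.8, 0.3, 24.0]
wrist_force: [0.6, 0.4, -0.5]
opening: 0.06
```

move_arm --deltas '[[[0,0.007,0,0],[0,0.014,0,0],[0,0.021,0,0],[0,0.028,0,0],[0,0.03,0,0]]]'

```text
time: 6.2
ee_pos: [0.5735, -0.1845, -0.0179]
tcp_rot: [-90.0, -0.0, 24.0]
wrist_force: [-0.6, 1.0, 0.5]
opening: 0.0599
```

move_arm --deltas '[[[0,0,0,0],[0,0,0,0],[0,0,0,0],[0,0,0,0],[0,0,0,0]]]' --claw 0.0 --newtons 40

```text
time: 6.7
ee_pos: [0.5739, -0.1846, -0.0169]
tcp_rot: [-90.0, -0.1, 24.0]
wrist_force: [0.0, -0.1, 4.2]
opening: 0.0254
```

move_arm --deltas '[[[0,0,0,0],[0,0,0,0]]]'

```text
time: 6.9
ee_pos: [0.5739, -0.1846, -0.0169]
tcp_rot: [-90.0, -0.1, 24.0]
wrist_force: [0.7, -0.1, 5.4]
opening: 0.0255
```

The opening is now 25.5 mm, so the brush is gripped. Lifting.

move_arm --deltas '[[[0,-0.008,0,0],[0,-0.025,0,0],[0,-0.05,0,0],[0,-0.075,0,0],[0,-0.09,0,0]]]'

```text
time: 7.4
ee_pos: [0.5738, -0.1846, 0.0745]
tcp_rot: [-90.1, -0.1, 24.0]
wrist_force: [0.5, -0.8, -0.7]
opening: 0.0255
```

move_arm --deltas '[[[0,0,0,0],[0,0,0,0]]]'

```text
time: 7.6
ee_pos: [0.5733, -0.1844, 0.0716]
tcp_rot: [-90.0, 0.0, 24.0]
wrist_force: [-0.7, -0.6, -0.7]
opening: 0.0255
```

```bash
python3 - <<'E'
from workcell import *
from h import *
o=get_obs(); print(o["ee_pos"],o["tcp_rot"],o["wrist_force"],o["opening"])
a=camera("scene"); np.savez("s3.npz",**a)
P=cloud(a); z=P[...,2]
x=a["color"][160:310,120:280]
cv2.imwrite("pics/lift.png",cv2.convertScaleAbs(cv2.resize(x,None,fx=3,fy=3,interpolation=2),alpha=1.8))
e=o["ee_pos"]; yw=np.radians(24); T=np.array([e[0],e[1]])
E
```

```text
[ 0.57325056 -0.18439864  0.07160463] [-8.99723282e+01  2.99561717e-02  2.40202040e+01] [-0.70507992 -0.60701258 -0.72985817] 0.02554661326551091
```

View pics/lift.png

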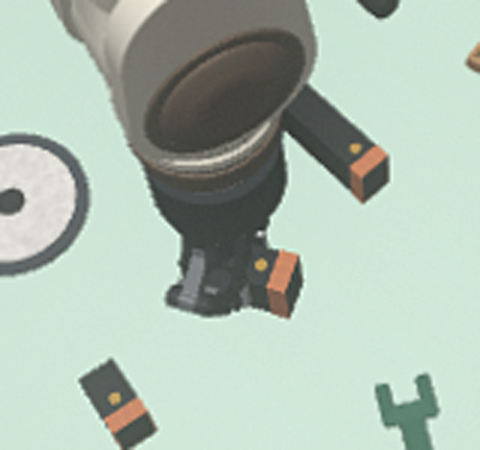

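The brush is held level by its middle, and the other two brushes haven't moved. Carrying it to the tray.

move_arm --deltas '[[[0.0064,0,0.0142,0],[0.0193,0,0.0426,0],[0.0354,0,0.0782,0],[0.0515,0,0.1137,0],[0.0676,0,0.1492,0]]]'

```text
time: 8.15
ee_pos: [0.5735, -0.0185, 0.0712]
tcp_rot: [-89.9, 0.1, 24.0]
wrist_force: [-0.1, 0.6, -0.7]
opening: 0.0253
```

move_arm --deltas '[[[0.0161,0,0.0355,0],[0.0322,0,0.0711,0],[0.0483,0,0.1066,0],[0.0644,0,0.1421,0],[0.0772,0,0.1705,0]]]'

```text
time: 8.65
ee_pos: [0.5743, 0.1692, 0.0711]
tcp_rot: [-90.0, 0.1, 24.1]
wrist_force: [-0.2, 0.4, -0.8]
opening: 0.0256
```

move_arm --deltas '[[[0.006,0,0.013,3],[0.012,0,0.026,9],[0.0161,0,0.0356,15],[0.0161,0,0.0356,17.8],[0.0161,0,0.0356,17.8]]]'

```text
time: 9.15
ee_pos: [0.5747, 0.2064, 0.0711]
tcp_rot: [-90.0, 0.1, 6.2]
wrist_force: [-0.1, 0.2, -2.0]
opening: 0.0254
```

move_arm --deltas '[[[0,0,0,0],[0,0,0,0],[0,0,0,0]]]'

```text
time: 9.45
ee_pos: [0.5757, 0.2054, 0.0722]
tcp_rot: [-90.0, 0.0, 6.2]
wrist_force: [-0.4, -0.0, -0.5]
opening: 0.0252
```

```bash
python3 - <<'E'
from workcell import *
from h import *
o=get_obs(); e=o["ee_pos"]; print(e,o["tcp_rot"],o["wrist_force"],o["opening"])
a,b=camera("scene"),camera("top"); np.savez("s4.npz",**a); np.savez("t4.npz",**b)
for n,c in(("s",a),("t",b)):
    P=cloud(c); d=P[...,:2]-e[:2]; z=P[...,2]
    print(n,proj(c,[e,[.5758,.2042,.005]]).round().tolist())
    col=c["color"].astype(int); cu=(col[...,2]-col[...,0]>25)&(np.hypot(d[...,0],d[...,1])<.06)&(z>.06)&(z<.17)
    if cu.sum()>5: print("  copper",cu.sum(),np.median(P[cu],0).round(4),P[cu].min(0).round(4),P[cu].max(0).round(4))
x=np.hstack([a["color"][70:230,230:400],b["color"][130:290,70:240]])
cv2.imwrite("pics/over.png",cv2.convertScaleAbs(cv2.resize(x,None,fx=2.3,fy=2.3,interpolation=2),alpha=1.8))
E
```

```text
[0.5756829  0.20536187 0.07222813] [-9.00021894e+01  1.41685614e-02  6.23902336e+00] [-0.44579306 -0.01257543 -0.51350421] 0.025185137732029326
s [[324.0, 137.0], [321.0, 155.0]]
  copper 120 [0.6038 0.1999 0.1276] [0.5866 0.1925 0.0909] [0.611  0.2235 0.1324]
t [[149.0, 192.0], [156.0, 195.0]]
  copper 9 [0.5679 0.183  0.1125] [0.5652 0.1551 0.0947] [0.6097 0.1947 0.1643]
```

View pics/over.png

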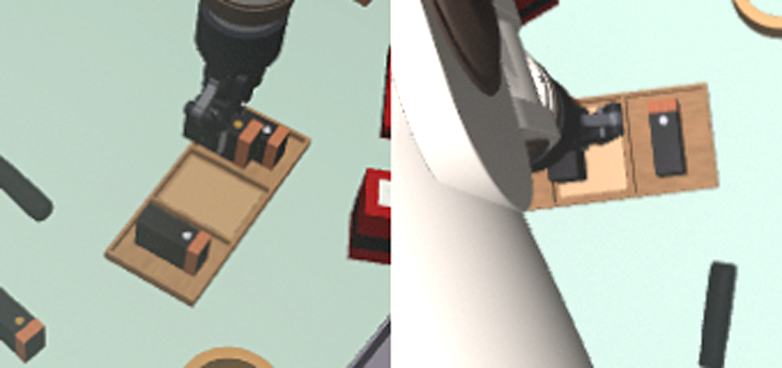

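The copper end seen in the scene view, (0.611 max x, y 0.1925..0.2235, top 0.132), puts the brush centre at about (0.576, 0.204). That leaves its underside at about 0.091, centred and aligned over the empty compartment. Lowering it about 86 mm.

move_arm --deltas '[[[0,0.015,0,0],[0,0.035,0,0],[0,0.055,0,0],[0,0.07,0,0],[0,0.077,0,0]]]'

```text
time: 10.05
ee_pos: [0.5747, 0.2051, -0.0071]
tcp_rot: [-90.0, 0.2, 6.2]
wrist_force: [-1.1, 0.2, -1.3]
opening: 0.0253
```

move_arm --deltas '[[[0,0.002,0,0],[0,0.004,0,0],[0,0.006,0,0],[0,0.007,0,0],[0,0.007,0,0]]]'

```text
time: 10.55
ee_pos: [0.576, 0.2056, -0.0113]
tcp_rot: [-90.0, -0.0, 6.2]
wrist_force: [0.2, 0.3, -0.9]
opening: 0.0253
```

move_arm --deltas '[[[0,0.001,0,0],[0,0.001,0,0],[0,0.001,0,0]]]'

```text
time: 10.85
ee_pos: [0.5761, 0.2057, -0.0119]
tcp_rot: [-90.0, -0.1, 6.2]
wrist_force: [-2.2, -0.5, 5.2]
opening: 0.0254
```

Contact: +5 N at the expected height. Now opening to just 40 mm, so the fingers stay inside the walls.

move_arm --deltas '[[[0,0,0,0],[0,0,0,0],[0,0,0,0],[0,0,0,0],[0,0,0,0]]]' --claw 0.04

```text
time: 11.35
ee_pos: [0.5758, 0.2056, -0.0127]
tcp_rot: [-90.0, 0.0, 6.2]
wrist_force: [-0.2, 0.1, 0.8]
opening: 0.0399
```

move_arm --deltas '[[[0,-0.01,0,0],[0,-0.03,0,0],[0,-0.06,0,0],[0,-0.1,0,0],[0,-0.14,0,0]]]'

```text
time: 11.85
ee_pos: [0.5754, 0.2054, 0.1294]
tcp_rot: [-90.0, 0.0, 6.2]
wrist_force: [0.8, -0.1, 0.2]
opening: 0.0398
```

move_arm --deltas '[[[-0.03,-0.01,0,0],[-0.07,-0.02,0,0],[-0.11,-0.03,0,0],[-0.15,-0.03,0,0],[-0.18,-0.03,0,0]]]'

```text
time: 12.35
ee_pos: [0.3951, 0.1858, 0.1587]
tcp_rot: [-90.0, -0.1, 6.2]
wrist_force: [-0.2, 0.7, 1.4]
opening: 0.0399
```

```bash
python3 - <<'E'
from workcell import *
from h import *
o=get_obs(); print(o["ee_pos"],o["wrist_force"],o["opening"])
for n in("scene","top"):
    c=camera(n); P=cloud(c); z=P[...,2]
    for k,w in dict(placed=(.5758,.2042),p1=(.5672,.2824),p2=(.584,.1257),short=(.5418,-.2845),long=(.511,-.0435)).items():
        p=proj(c,[*w,.043])[0].round().astype(int); m=np.zeros(z.shape,np.uint8); s=np.s_[p[1]-32:p[1]+32,max(p[0]-32,0):p[0]+32]
        m[s]=(z[s]>.03)&(z[s]<.06); l=cv2.connectedComponents(m)[1]
        if not l[p[1],p[0]]: print(n,k,"hidden"); continue
        X=P[l==l[p[1],p[0]]]; r=cv2.minAreaRect(X[:,:2].astype(np.float32)*1000)
        print(n,k,np.median(X[:,2]).round(4),np.round(r[0],1),np.round(r[1],1),round(r[2],1))
    if n=="scene": x=c["color"][60:330,130:400]
cv2.imwrite("pics/end.png",cv2.convertScaleAbs(cv2.resize(x,None,fx=2.2,fy=2.2,interpolation=2),alpha=1.8))
E
```

```text
[0.39509716 0.18575388 0.1586864 ] [-0.23153044  0.65128706  1.35436556] 0.03985402229466832
scene placed 0.0448 [575.5 207. ] [67.9 32.4] 5.3
scene p1 0.0425 [568.1 282. ] [71.  30.6] 8.2
scene p2 0.0426 [585.1 126.6] [71.1 30. ] 6.4
scene short 0.04 [ 543.  -284.2] [27.  46.8] 76.4
scene long 0.0399 [511.1 -42.3] [27.6 99.5] 85.5
top placed 0.0455 [574.8 205. ] [68.2 25.3] 6.8
top p1 0.0435 [567.1 282.4] [69.1 28.5] 7.3
top p2 0.0435 [583.6 125.3] [70.5 26.8] 6.6
top short 0.0404 [ 541.8 -284.4] [27.7 44.5] 76.2
top long 0.0406 [510.1 -44.1] [26.4 96.4] 84.9
```

View pics/end.png

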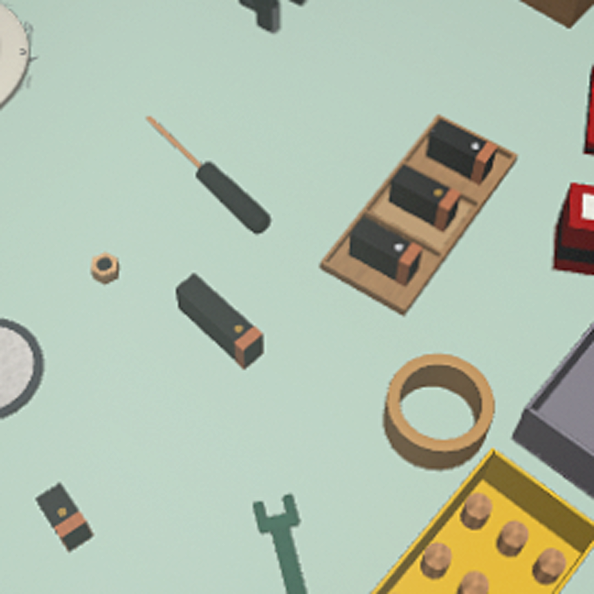

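The brush lies flat in the middle compartment (425,195), parallel to its neighbours, and its top is at 45 mm as expected on the pad. The short and long brushes are where they were. I'll let the arm settle, then hand in.

move_arm --deltas '[[[0,0,0,0],[0,0,0,0],[0,0,0,0]]]'

```text
time: 12.75
ee_pos: [0.3976, 0.1861, 0.1572]
tcp_rot: [-90.0, 0.0, 6.2]
wrist_force: [-0.4, -0.2, -0.5]
opening: 0.04
```

```bash
python3 -c "from workcell import *; print(job_done())"
```

```text
the job is handed in; nothing more can be done
None
```

The 70 mm brush is in the tray's empty middle compartment, and I handed the job in at 12.75 s. I set it down on contact at about 5 N before opening the fingers.

**First grasp failed:** the reported tool height was about 27 mm too low. The fingers shut on top of the brush and pressed with about 12 N, but the brush did not move. I confirmed the offset from the depth image and the contact height, corrected for it, and the second grasp held.

**Last checks:**
- **Placed brush:** both cameras put it within about 3 mm of the compartment centre. Its top is at 45 mm, so it lies flat on the pad. Its angle is 5–7°, against about 6° for the tray.
- **Everything else:** the packed brushes and the short and long loose ones are within about 2 mm of where they started, and the arm is clear of everything.
- **Disagreement:** the scene and top cameras differ by about 2 mm on the placed brush's sideways position, which is within the calibration error.

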